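Level the wobbling kitchen display stand

ROBOT

A 6-joint arm with a two-finger parallel gripper is mounted at the origin on the work surface. World frame = base frame: x ahead of the robot, y to its left, z up, the work surface at z = 0. Lengths are in m, angles in rad, forces in N, time in s.
With the tool pointing down it reaches from about 0.25 to 0.775 m from the base axis. Payload 4 kg.
Tool frame: the origin (TCP) lies on the centre line of the jaws, within the pads' length; the fingertips stand 25 mm ahead of it and the grasp point (between the pads) lies 6 mm ahead of it; z points along the fingers, y is the line along which they close (so a half turn about z gives the same grasp; the last joint's range is limited). The gripper opens to 94 mm and grips with 3 to 60 N. Pads are 16 mm wide; open, the fingers measure 119 mm over their backs; the gripper's body (75 mm by 177 mm) begins 78 mm behind the grasp point.
Start: joints at [1.153, 0.087, 1.371, -0, 1.684, -0.103], TCP at [0.17, 0.523, 0.231] pointing down, gripper open.
Joint ranges: [-3.1, 3.1], [-0.76, 2.03], [0.27, 2.55], [-1.08, 4.22], [0.17, 2.65], [-2.57, 2.57]. Speed limits (rad/s): [2.79, 2.79, 3.14, 3.14, 3.14, 3.14].

INTERFACE

Orientations are given as [roll, pitch, yaw] about the fixed x, y, z axes, in that order (R = Rz(yaw) Ry(pitch) Rx(roll)).
In Python, from bench import robot, imaging gives the robot as it stands. The module is installed in compiled form; this text tells all that it offers.
- The arm moves only by the tool drive_tool, never from a script. Its argument "series" is a list of rows, each a list of 3 entries, a list of its own where there are three numbers: the finger opening in m, from 0 to 0.094, then the shift along the tool's x, y, z in m, then the turn, a rotation vector about the tool's x, y, z in rad. A call has 1 to 5 rows; each row is the pose to reach, as a shift and turn from the pose commanded when the call began, along the tool's axes at that moment; what a row does not reach only later rows make up. A row lasts 1/8 s, in which the tool goes at most 62.5 mm and 10.7 degrees, less where a joint would pass 70% of its speed; a pose out of reach is approached as far as the arm can. A call with a gripper value outside its range is refused whole. The fingers move at their own pace and stop on an object; the grip force is fixed at half the most. Time passes only in rows, so rows that repeat a pose let the fingers close. It gives the time, the measured TCP pose, the force, the opening and the grip force at its end, in the units of the state.
- robot.get_obs(): the state, without advancing time (a new reading comes with each control period).
- imaging.snapshot(name): name is "scene" or "top" or "wrist"; returns the picture (480x640x3 uint8, red, green, blue); there is no depth.
- imaging.get_calibration(name): a dict with "intrinsics" (3x3 intrinsics, pixels), "position" and "rotation" of the camera in the world. Camera axes: x right, y up, looking along -z (the intrinsics and any distortion apply to the point x, -y, -z); pixel columns grow to the right and rows downward; lengths in m; the calibration is good to about 2 mm. A picture is of the moment at which its call begins: read the wrist's pose just before it. get_calibration takes no time and is no camera call; for the wrist camera it gives the pose at the moment of the call.
- robot.close_job(): hands the job in; it is judged then, once.
The state is a dict: "time": time; "joint_positions": joint angles; "qvel": joint speeds; "joint_torque": joint torques, N m; "tool_pos": TCP position; "ee_rot": TCP orientation; "wrist_force": force on the tool from outside, world axes, zero at the start; "wrist_torque": the same for the moment, N m; "width": finger opening in m; "finger_force": force on a finger pad.
Only numpy, scipy, OpenCV 4.12 (cv2) and the standard library are available. Lean on these libraries where they do the work, as an engineer would, in place of code of your own. Each camera call takes 0.05 s, during which the arm holds its last target. There are 200 camera calls.

TASK

The display stand on the kitchen counter leans and rocks because its adjustable front foot is screwed in too far. Turn the orange knob clockwise until the stand sits level and steady with all four feet bearing firmly on the counter, not so far that it starts rocking the other way, then let go of it. Leave the stand where it is, and leave the cup, saucer, pill box and tray alone.

Things in the scene. Friction and masses are not known exactly. Their poses are not given: they have to be found in the camera images.
- stand: Heavy white display stand, about 3.3 kg, loose on four feet. Plate 210 (x) by 220 mm (y), top at 48 mm. Origin: middle of the plate, at the undersides of the fixed feet (on the counter when level). z is vertical when level; x points to the rear (away from the robot), y left. At the start it leans 0.9 to 2.7 degrees down to its front left corner, the rear right foot 2 to 6 mm up in the air.
- screen (a point): Middle of the black upright screen fixed on the stand, 150 mm wide (y), 240 tall, 18 thick, from 115 to 355 mm above the counter; in the stand's frame at x +45, y -40 mm.
- housing (a point): Middle of the top of the dark steel gear housing (60 x 60 mm, 82 mm above the counter) in the stand's front left corner, which carries the knob.
- knob_center (a point): Middle of the round orange knob, 60 mm across, 34 mm long; at x -98, y +85, z +115 mm in the stand's frame, whether turned or not. Its axis leans 28 degrees from vertical to the stand's front. The point's z axis runs along it, out of the free face. A 26 mm thick neck, 20 mm long, joins it to the housing; its rim is free all round for fingers. It takes about 0.1 N m to turn.
- knob (a joint): Turn of the knob, rad; grows clockwise as seen looking onto its free face (a negative turn about the point's z). Drives the foot down 2 mm per rad; stays where left. Range 0 to 7; starts at 0.5 to 2. The stand comes level near 3.1; all feet are well loaded from 3.6 to 5, best 4.2; beyond 5.2 to 5.8 it rocks the other way. At 0 the white line on the face points to the stand's rear.
- foot_adjustable: Adjustable foot, front left: orange sprung pad 36 mm across, 12 mm tall, origin at the centre of its underside, at x -85, y +90 mm in the stand's frame. Springy (2.5 N per mm), so the knob needs about 1 rad more after the stand has come level.
- foot_front_right: Fixed black rubber foot, 32 mm in diameter, 30 mm tall, origin at the centre of its underside, at x -85, y -90 mm in the stand's frame.
- foot_rear_right: The same, at x +85, y -90 mm in the stand's frame. This one hangs in the air at the start.
- foot_rear_left: The same, at x +85, y +90 mm in the stand's frame.
- cup: Bystander: turquoise silicone cup, 80 mm in diameter, 90 mm tall; origin at the centre of its underside.
- saucer: Bystander: white porcelain saucer, 150 mm in diameter, 20 mm tall; origin at the centre of its underside.
- pillbox: Bystander: wooden pill box, 60 x 150 x 34 mm tall; origin at the centre of its underside.
- tray: Bystander: aluminium tray, 160 x 240 x 20 mm tall; origin at the centre of its underside.

How it is judged:
At the end, for the whole second after the job is handed in: Each of the four feet presses on the counter with more than 0.5 N, the stand is level within 0.7 degrees, at rest, and within 50 mm of where it stood (contact force between each of foot_adjustable, foot_front_right, foot_rear_right, foot_rear_left and anything else above 0.5 N and angle between stand's own z axis and vertical below 0.012 rad and linear speed of stand below 0.01 m/s and distance of stand from where it was at the start of the episode below 0.05 m); the robot touches nothing.
It fails at once if the stand is tipped by more than 6 degrees (angle between stand's own z axis and vertical above 0.105 rad).
It fails at once if the cup, saucer, pill box or tray is moved by more than 25 mm (distance of any of cup, saucer, pillbox, tray from where it was at the start of the episode above 0.025 m).
It also fails if it takes over 58 s, if anything falls off the work surface, if the arm or the gripper's body presses on something with over 40 N, if the wrist force passes 120 N, or if a joint passes its speed limit or range.

## Working session

There is one attempt and no reset: what is moved stays moved. The work goes in short steps, Python scripts to look and compute and a tool call to move; the robot and the scene stay as the last step left them, time stands still between calls to the robot, and variables do not carry over. Pictures are saved under pics/ and viewed, at most 10 in all, crops included, and the job is handed in when it is done.

Besides the shell and the picture viewer there is one more tool, called after "Emit:" as name([rows], argument=value, ...), one row to a line, values as JSON. drive_tool: Moves the arm, as the interface text tells. Its arguments: {"type":"object","properties":{"series":{"type":"array"}},"required":["series"]}

```bash
mkdir -p pics; python3 - <<'E'
from bench import robot, imaging
import cv2,numpy as np
np.set_printoptions(precision=4,suppress=True)
for n in("scene","top"):
    cv2.imwrite(f"pics/{n}0.png",imaging.snapshot(n)[:,:,::-1]); print(imaging.get_calibration(n))
print(robot.get_obs())
E
```

```text
{'intrinsics': array([[615.9641,   0.    , 313.0429],
       [  0.    , 615.9641, 236.6921],
       [  0.    ,   0.    ,   1.    ]]), 'position': array([ 0.8831, -0.705 ,  1.3337]), 'rotation': array([0.5792, 0.0115, 0.388 ])}
{'intrinsics': array([[562.6044,   0.    , 318.4307],
       [  0.    , 562.6044, 243.7787],
       [  0.    ,   0.    ,   1.    ]]), 'position': array([ 0.4097, -0.0068,  1.3896]), 'rotation': array([ 0.1584,  0.0202, -1.5962])}
{'time': 0.1, 'joint_positions': array([ 1.1529,  0.0879,  1.3721, -0.    ,  1.6836, -0.103 ]), 'qvel': array([-0.0002, -0.0023, -0.0031,  0.0009,  0.0008, -0.001 ]), 'joint_torque': array([  0.0022, -34.1252, -30.3302,   0.072 ,   0.0304,  -0.0001]), 'tool_pos': array([0.1701, 0.5226, 0.2294]), 'ee_rot': array([-3.1396, -0.0002,  2.8268]), 'wrist_force': array([-0.51  , -0.5755,  0.0313]), 'wrist_torque': array([-0.029 ,  0.0096,  0.0248]), 'finger_force': 0.0, 'width': 0.09361523437997124}
```

View pics/scene0.png

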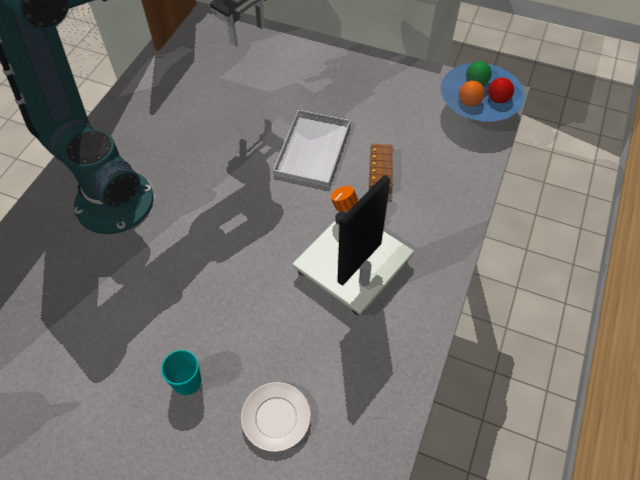

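View pics/top0.png

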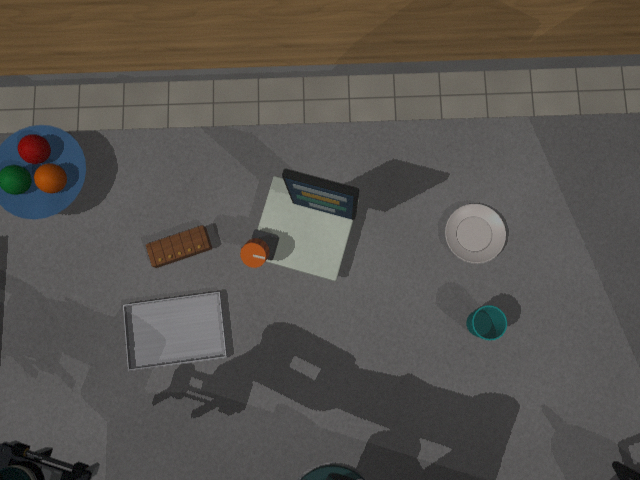

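The scene view shows the stand with the knob at about (344,198). In the top view the knob is at about (254,254), the plate's right front corner at (336,280), and the pill box and tray lie to the left. I'll enlarge the top view.

```bash
python3 - <<'E'
import cv2,numpy as np
a=cv2.imread("pics/top0.png")[160:300,220:380]; b=cv2.imread("pics/scene0.png")[170:320,280:430]
a=cv2.resize(a,(400,350),interpolation=cv2.INTER_CUBIC);b=cv2.resize(b,(400,350+50),interpolation=cv2.INTER_CUBIC)[:350]
cv2.imwrite("pics/c1.png",np.hstack([a,b]))
E
```

```text
(no output)
```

View pics/c1.png

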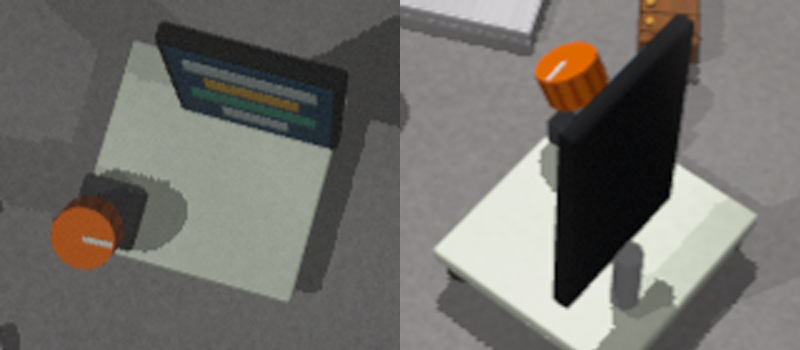

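The crops show the knob face centre at top (253.2,255.2) and scene (342.6,197.4). Plate corners are at top (274,176) and (336,280), and scene (414,250.6) and (293,263.7). The white line points to the stand's right, about 1.5 rad. Next I'll fit the stand pose.

```bash
cat > h.py <<'E'
import numpy as np,cv2
from scipy.optimize import least_squares
from scipy.spatial.transform import Rotation as Ro
from bench import robot, imaging
np.set_printoptions(precision=4,suppress=True)
def proj(n,P):
    c=imaging.get_calibration(n);r=np.array(c["rotation"])
    R=Ro.from_euler("xyz",r).as_matrix() if r.ndim==1 else r
    q=(np.atleast_2d(P)-c["position"])@R; q=q*[1,-1,-1]
    u=q@c["intrinsics"].T; return u[:,:2]/u[:,2:]
ax=np.array([-np.sin(np.radians(28)),0,np.cos(np.radians(28))])
K=np.array([-.098,.085,.115])
def pose(p): return Ro.from_euler("ZYX",[p[2],p[3],p[4]]),np.array([p[0],p[1],p[5]])
E
python3 - <<'E'
from h import *
F=K+.017*ax
L=dict(RL=[.105,.11,.048],FR=[-.105,-.11,.048],F=F)
obs=[("top","RL",(274,176)),("top","FR",(336,280)),("top","F",(253.2,255.2)),("scene","RL",(413.9,250.6)),("scene","FR",(293.1,263.7)),("scene","F",(342.6,197.4))]
def f(p):
    R,t=pose(p)
    r=[proj(n,R.apply(L[k])+t)[0]-uv for n,k,uv in obs]
    return np.r_[np.ravel(r),(p[3]+.0)/.02,(p[4]+.02)/.02,p[5]/.002]
s=least_squares(f,[.5,.05,-.25,0,0,0]);print(s.x,s.fun)
R,t=pose(s.x);print("K",R.apply(K)+t,"axis",R.apply(ax))
np.save("p.npy",s.x)
E
```

```text
[ 0.6671  0.0464 -0.296  -0.007  -0.0301 -0.0016] [-0.7678 -0.5803  0.7652  0.3945  0.0203 -0.2717  1.1645  1.2424 -1.1526
  1.0189 -0.3755 -2.8545 -0.3479 -0.5061 -0.7953]
K [0.5984 0.1598 0.1101] axis [-0.4472  0.1642  0.8793]
```

```bash
cat >> h.py <<'E'
def move(Pt,Rt):
    o=robot.get_obs();R0=Ro.from_euler("xyz",o["ee_rot"])
    return "shift",R0.inv().apply(Pt-o["tool_pos"]),"turn",(R0.inv()*Rt).as_rotvec()
def target(K,a,back,yaw):  # grasp point 'back' m out along axis a; tool z=-a
    R0=Ro.from_euler("xyz",[np.pi,0,yaw]); z=R0.apply([0,0,1])
    v=np.cross(z,-a);s=np.linalg.norm(v);v=v/s*np.arctan2(s,z@-a)
    return K+a*(back+.006),Ro.from_rotvec(v)*R0
E
python3 - <<'E'
from h import *
p=np.load("p.npy");R,t=pose(p);k=R.apply(K)+t;a=R.apply(ax)
print(move(*target(k,a,.13,3.3)))
# knob angle from top crop line
F=k+.017*a
for s in range(1):
    th=np.arange(0,6.3,.1);rear=R.apply([np.cos(np.radians(28)),0,np.sin(np.radians(28))])
    u0=proj("top",F)[0]
    d=np.array([proj("top",F+.02*Ro.from_rotvec(-x*a).apply(rear))[0]-u0 for x in th])
    w=np.array([29,6]);c=d@w/np.linalg.norm(d,axis=1);print("knob",th[np.argmax(c)])
E
```

```text
('shift', array([-0.4549, -0.2099,  0.0001]), 'turn', array([ 0.1336, -0.4831, -0.4629]))
knob 1.5
```

Emit:
drive_tool([
  [0.094,[-0.06,-0.027,0],[0.02,-0.08,-0.08]],
  [0.094,[-0.115,-0.053,0],[0.04,-0.16,-0.16]],
  [0.094,[-0.17,-0.079,0],[0.06,-0.24,-0.24]],
  [0.094,[-0.225,-0.105,0],[0.08,-0.32,-0.31]],
  [0.094,[-0.28,-0.13,0],[0.1,-0.4,-0.38]],
])

```text
time: 0.72
tool_pos: [0.3973, 0.3112, 0.2301]
ee_rot: [-2.957, 0.371, -3.033]
wrist_force: [0.8, 0.4, 0.2]
width: 0.0944
finger_force: 0.0
```

```bash
python3 - <<'E'
from h import *
p=np.load("p.npy");R,t=pose(p);k=R.apply(K)+t;a=R.apply(ax)
print(move(*target(k,a,.13,3.3)));print(robot.get_obs()["joint_positions"])
E
```

```text
('shift', array([-0.1168, -0.1327,  0.0714]), 'turn', array([ 0.0325, -0.0781, -0.0831]))
[ 0.7893 -0.1268  1.6355 -0.3776  1.4666 -0.8471]
```

Emit:
drive_tool([
  [0.094,[-0.035,-0.04,0.021],[0.01,-0.025,-0.03]],
  [0.094,[-0.07,-0.08,0.043],[0.02,-0.05,-0.06]],
  [0.094,[-0.1,-0.113,0.06],[0.03,-0.075,-0.08]],
  [0.094,[-0.117,-0.133,0.071],[0.033,-0.078,-0.083]],
  [0.094,[-0.117,-0.133,0.071],[0.033,-0.078,-0.083]],
])

```text
time: 1.35
tool_pos: [0.5366, 0.1813, 0.229]
ee_rot: [-2.885, 0.426, -2.934]
wrist_force: [-0.3, 0.2, -0.2]
width: 0.0939
finger_force: 0.0
```

```bash
python3 - <<'E'
from h import *
p=np.load("p.npy");R,t=pose(p);k=R.apply(K)+t;a=R.apply(ax)
print(move(*target(k,a,.13,3.3)));print(robot.get_obs()["joint_positions"])
for s in (-.017,.017):print(proj("wrist",k+s*a))
cv2.imwrite("pics/w1.png",imaging.snapshot("wrist")[:,:,::-1])
E
```

```text
('shift', array([-0.0013,  0.0005, -0.0003]), 'turn', array([-0.0009, -0.0047, -0.0057]))
[ 0.4162 -0.1096  1.6451 -0.355   1.2589 -1.2564]
[[319.0498 244.372 ]]
[[318.9135 253.8965]]
```

View pics/w1.png

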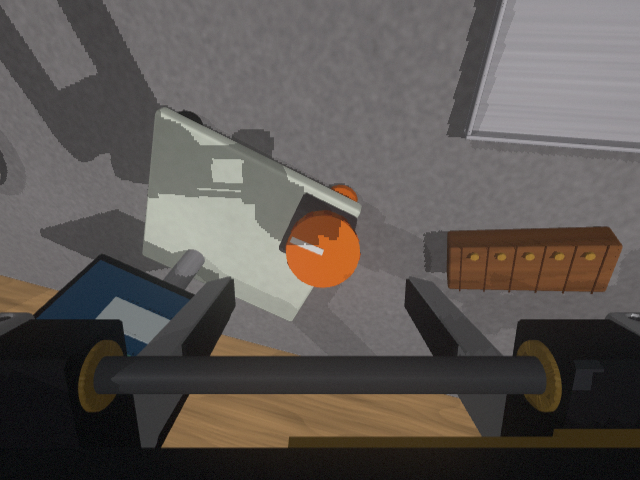

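The wrist view shows the knob face centred at about (323,251), against a predicted (319,254), so it is about 4 mm off. The white line points up and left at (306,245). I'll correct for this and check the camera's clearance to the screen.

```bash
python3 - <<'E'
from h import *
p=np.load("p.npy");R,t=pose(p);k=R.apply(K)+t;a=R.apply(ax)
o=robot.get_obs();R0=Ro.from_euler("xyz",o["ee_rot"]);e=R0.apply(np.eye(3))
f=lambda q:proj("wrist",k+.017*a+q[0]*e[0]+q[1]*e[1])[0]-[323,251]
q=least_squares(f,[0,0],x_scale=.01).x;print("corr",q)
k=k+q[0]*e[0]+q[1]*e[1];np.save("k.npy",k)
print(k,"cam in tool",R0.inv().apply(imaging.get_calibration("wrist")["position"]-o["tool_pos"]))
print(move(*target(k,a,0.002,3.3)))
E
```

```text
corr [0.0025 0.0045]
[0.5957 0.1637 0.108 ] cam in tool [ 0.0724  0.0015 -0.1558]
('shift', array([0.0004, 0.004 , 0.1283]), 'turn', array([ 0.0003, -0.0043, -0.0047]))
```

Emit:
drive_tool([
  [0.094,[0,0.004,0.04],[0,0,0]],
  [0.094,[0,0.004,0.08],[0,0,0]],
  [0.094,[0,0.004,0.105],[0,0,0]],
  [0.094,[0,0.004,0.125],[0,0,0]],
  [0.094,[0,0.004,0.125],[0,0,0]],
])

```text
time: 2.02
tool_pos: [0.5898, 0.1669, 0.1166]
ee_rot: [-2.885, 0.423, -2.93]
wrist_force: [-0.8, -0.5, 0.3]
width: 0.0941
finger_force: 0.0
```

```bash
python3 - <<'E'
from h import *
cv2.imwrite("pics/w2.png",imaging.snapshot("wrist")[:,:,::-1])
k=np.load("k.npy");p=np.load("p.npy");R,t=pose(p);a=R.apply(ax)
print(proj("wrist",k+.017*a),robot.get_obs()["joint_positions"])
E
```

```text
[[313.489  317.6774]] [ 0.3451  0.0526  1.7134 -0.3657  1.0167 -1.2448]
```

View pics/w2.png

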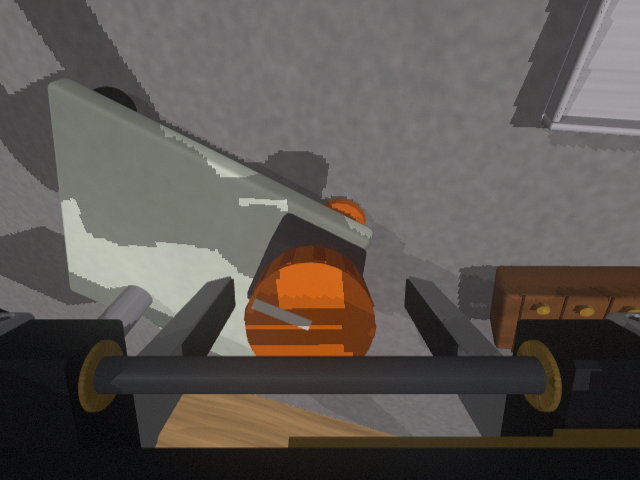

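The knob sits between the fingers, with its face centre at about (310,323). That is 1–2 mm off in both tool axes, so I'll nudge and close.

Emit:
drive_tool([
  [0.094,[-0.0015,-0.0015,0.002],[0,0,0]],
  [0.07,[-0.0015,-0.0015,0.002],[0,0,0]],
  [0.05,[-0.0015,-0.0015,0.002],[0,0,0]],
  [0.05,[-0.0015,-0.0015,0.002],[0,0,0]],
  [0.05,[-0.0015,-0.0015,0.002],[0,0,0]],
])

```text
time: 2.7
tool_pos: [0.5937, 0.1642, 0.1182]
ee_rot: [-2.884, 0.427, -2.931]
wrist_force: [-1.0, -1.0, 1.0]
width: 0.0593
finger_force: 30.0
```

Emit:
drive_tool([
  [0.05,[0,0,-0.0003],[0,0,0.15]],
  [0.05,[0,0,-0.0006],[0,0,0.3]],
  [0.05,[0,0,-0.0009],[0,0,0.45]],
  [0.05,[0,0,-0.0012],[0,0,0.6]],
  [0.05,[0,0,-0.0012],[0,0,0.6]],
])

```text
time: 3.32
tool_pos: [0.5936, 0.1636, 0.1184]
ee_rot: [3.094, 0.492, 2.683]
wrist_force: [2.6, -4.7, -2.9]
width: 0.0593
finger_force: 30.0
```

```bash
python3 - <<'E'
from h import *
o=robot.get_obs();print(o["joint_positions"],o["wrist_force"],o["wrist_torque"])
cv2.imwrite("pics/w3.png",imaging.snapshot("wrist")[:,:,::-1])
E
```

```text
[ 0.3379  0.0554  1.7109 -0.3663  1.0139 -0.6485] [ 2.5517 -4.7175 -2.9494] [ 0.0141 -0.341   0.0697]
```

View pics/w3.png

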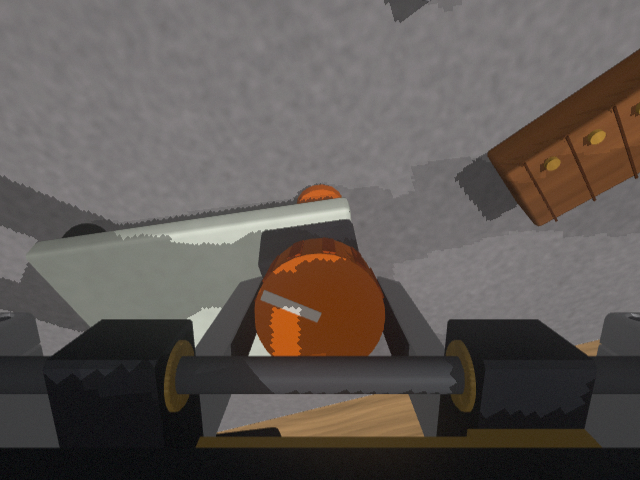

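The line kept its angle relative to the gripper, at about 22°, so the knob turns without slip. It's now near 2.1 rad.

Emit:
drive_tool([
  [0.05,[0,0,-0.0004],[0,0,0.16]],
  [0.05,[0,0,-0.0008],[0,0,0.32]],
  [0.05,[0,0,-0.0012],[0,0,0.48]],
  [0.05,[0,0,-0.0016],[0,0,0.64]],
  [0.05,[0,0,-0.0018],[0,0,0.8]],
])

```text
time: 4.0
tool_pos: [0.5934, 0.1626, 0.12]
ee_rot: [2.744, 0.305, 1.83]
wrist_force: [7.9, -8.6, -5.8]
width: 0.0597
finger_force: 30.0
```

Emit:
drive_tool([
  [0.07,[0,0,0],[0,0,0]],
  [0.094,[0,0,0],[0,0,0]],
  [0.094,[0,0,0],[0,0,0]],
  [0.094,[0,0,0],[0,0,0]],
])

```text
time: 4.5
tool_pos: [0.5925, 0.1656, 0.1211]
ee_rot: [2.744, 0.302, 1.836]
wrist_force: [-0.8, -0.1, -0.1]
width: 0.0934
finger_force: 0.0
```

```bash
python3 - <<'E'
from h import *
o=robot.get_obs();print(o["joint_positions"],o["wrist_force"],o["tool_pos"])
a=Ro.from_euler("xyz",o["ee_rot"]).apply([0,0,-1])
P=o["tool_pos"]-.006*a;print("on-axis face",proj("wrist",P+.015*a))
cv2.imwrite("pics/w4.png",imaging.snapshot("wrist")[:,:,::-1])
E
```

```text
[ 0.3411  0.0515  1.7093 -0.364   1.0185  0.1501] [-0.8084 -0.0867 -0.1156] [0.5925 0.1656 0.1211]
on-axis face [[323.0205 321.5458]]
```

View pics/w4.png

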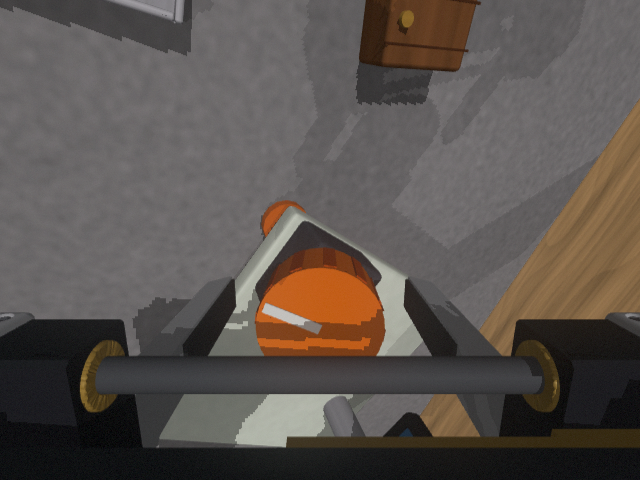

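The knob face centre is at about (321,329) and the tool axis should be at about (323,321.5). I'll shift slightly in x, regrasp and turn on.

Emit:
drive_tool([
  [0.094,[-0.0025,0,0],[0,0,0]],
  [0.07,[-0.0025,0,0],[0,0,0]],
  [0.05,[-0.0025,0,0],[0,0,0]],
  [0.05,[-0.0025,0,0],[0,0,0]],
  [0.05,[-0.0025,0,0],[0,0,0]],
])

```text
time: 5.18
tool_pos: [0.5935, 0.1631, 0.1219]
ee_rot: [2.743, 0.302, 1.835]
wrist_force: [-0.3, 0.4, -0.5]
width: 0.0596
finger_force: 30.0
```

Emit:
drive_tool([
  [0.05,[0,0,0],[0,0,0.13]],
  [0.05,[0,0,0],[0,0,0.26]],
  [0.05,[0,0,0],[0,0,0.39]],
  [0.05,[0,0,0],[0,0,0.52]],
  [0.05,[0,0,0],[0,0,0.65]],
])

```text
time: 5.8
tool_pos: [0.5943, 0.1635, 0.122]
ee_rot: [2.646, 0.01, 1.24]
wrist_force: [6.7, 0.5, -2.9]
width: 0.0598
finger_force: 29.9
```

Emit:
drive_tool([
  [0.05,[0,0,0],[0,0,0.13]],
  [0.05,[0,0,0],[0,0,0.26]],
  [0.05,[0,0,0],[0,0,0.39]],
  [0.05,[0,0,0],[0,0,0.52]],
  [0.05,[0,0,0],[0,0,0.65]],
])

```text
time: 6.42
tool_pos: [0.5948, 0.1633, 0.1221]
ee_rot: [2.728, -0.285, 0.653]
wrist_force: [8.2, -1.0, -3.2]
width: 0.0594
finger_force: 30.0
```

Emit:
drive_tool([
  [0.05,[0,0,0],[0,0,0]],
  [0.07,[0,0,0],[0,0,0]],
  [0.094,[0,0,0],[0,0,0]],
  [0.094,[0,0,0],[0,0,0]],
  [0.094,[0,0,0],[0,0,0]],
])

```text
time: 7.05
tool_pos: [0.5929, 0.1631, 0.1215]
ee_rot: [2.729, -0.279, 0.656]
wrist_force: [-0.1, -0.4, 0.1]
width: 0.0936
finger_force: 0.0
```

Emit:
drive_tool([
  [0.094,[0,0,-0.02],[0,0,0]],
  [0.094,[0,0,-0.06],[0,0,0]],
  [0.094,[0,0,-0.1],[0,0,0]],
  [0.094,[0,0,-0.13],[0,0,0]],
  [0.094,[0,0,-0.13],[0,0,0]],
])

```text
time: 7.68
tool_pos: [0.536, 0.1853, 0.2396]
ee_rot: [2.727, -0.286, 0.657]
wrist_force: [-0.5, 1.3, 0.3]
width: 0.0944
finger_force: 0.0
```

```bash
python3 - <<'E'
from h import *
o=robot.get_obs();print(o["joint_positions"],o["wrist_force"])
a=cv2.resize(imaging.snapshot("wrist")[:,:,::-1],(400,300));cv2.imwrite("pics/w5.png",np.hstack([a,cv2.resize(imaging.snapshot("scene")[170:320,280:480,::-1],(400,300),interpolation=2)]))
E
```

```text
[ 0.4239 -0.116   1.6317 -0.3552  1.2708  1.4424] [-0.5008  1.3272  0.2798]
```

View pics/w5.png

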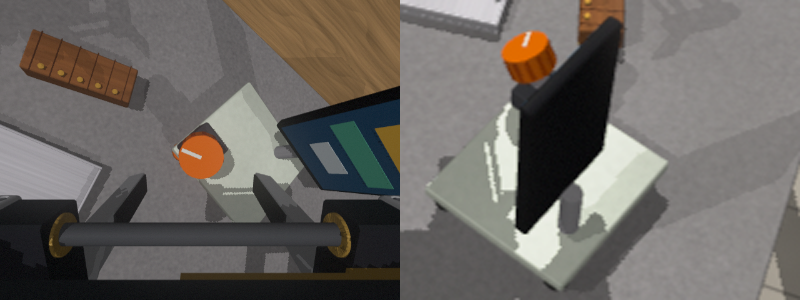

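The wrist view (half size) shows the line from (203,158) to (180,150). The plate corners in the scene are at (293.5,264) and (414,250), unchanged. I'll compute the knob angle and refit the level from the scene.

```bash
python3 - <<'E'
from h import *
p=np.load("p.npy");R=Ro.from_euler("z",p[2]);t=np.array([p[0],p[1],0])
a=R.apply(ax);F=R.apply(K+.017*ax)+t
rear=R.apply([np.cos(np.radians(28)),0,np.sin(np.radians(28))])
th=np.arange(0,6.3,.05);u0=proj("wrist",F)[0];print(u0)
d=np.array([proj("wrist",F+.02*Ro.from_rotvec(-x*a).apply(rear))[0]-u0 for x in th])
print("knob",th[np.argmax(d@[-23,-8]/np.linalg.norm(d,axis=1))])
im=imaging.snapshot("wrist")[:,:,::-1]
cv2.imwrite("pics/w6.png",np.hstack([cv2.resize(im[200:310,250:400],(410,300),interpolation=2),cv2.resize(imaging.snapshot("top")[160:300,220:380,::-1],(390,300),interpolation=2)]))
E
```

```text
[328.8657 249.3155]
knob 4.15
```

View pics/w6.png

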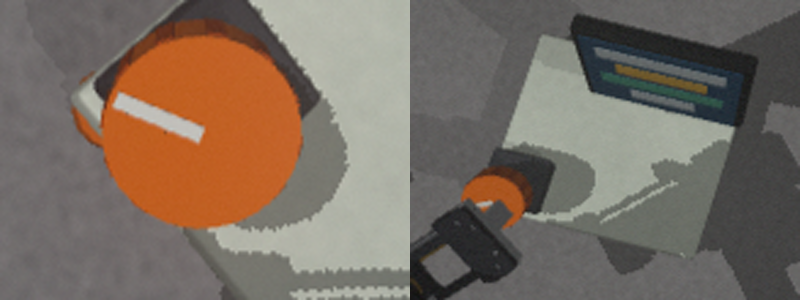

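The crop shows the line at about 22°, which puts the knob at about 4.2 rad. The stand hasn't moved and the gripper is clear, so I'm handing in.

```bash
python3 -c "
from bench import robot
print(robot.close_job())"
```

```text
the job is handed in; nothing more can be done
None
```

I turned the knob clockwise to about 4.2 rad, measured from the white line in the wrist picture (best is 4.2), let go of it and handed the job in. The stand's plate corners match their starting positions in the pictures, and I saw no contact with the bystanders. I did not measure the lean or foot loads directly, and the hand-in returned no verdict.

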